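Nest the spare medicine tote

ROBOT

A 6-joint arm with a two-finger parallel gripper is mounted at the origin on the work surface. World frame = base frame: x ahead of the robot, y to its left, z up, the work surface at z = 0. Lengths are in m, angles in rad, forces in N, time in s.
With the tool pointing down it reaches from about 0.35 to 0.775 m from the base axis. Payload 7.3 kg.
Tool frame: the origin (TCP) lies midway between the tips of the shut fingers; the grasp point (between the pads) lies grasp_offset behind it (grasp_offset is the distance from the TCP to the grasp point, in m); z points along the fingers, y is the line along which they close (so a half turn about z gives the same grasp; the last joint's range is limited). The gripper opens to 92 mm and grips with 3 to 60 N. Pads are 19 mm wide; open, the fingers measure 130 mm over their backs; the gripper's body (75 mm by 190 mm) begins 47 mm behind the grasp point.
Start: joints at [1.187, 0.342, 1.524, -0, 1.275, -0.146], TCP at [0.124, 0.51, 0.227] pointing down, gripper open.
Joint ranges: [-2.53, 2.53], [-0.77, 2.02], [0.04, 2.7], [-1, 4.14], [0.28, 2.66], [-3.11, 3.11]. Speed limits (rad/s): [2.57, 2.57, 3.14, 3.14, 3.14, 3.14].

INTERFACE

Orientations are given as [roll, pitch, yaw] about the fixed x, y, z axes, in that order (R = Rz(yaw) Ry(pitch) Rx(roll)).
In Python, from cell import * gives the robot as it stands.
- The arm moves only by the tool step_arm, never from a script. Its argument "plan" is a list of rows, each a list of 5 numbers: the closure, from -1 (fully open) to 1 (shut), then the shift along the tool's x, y, z in m, then the turn about the tool's z in rad. In form: [[hand, x, y, z, twist], ...]. A call has 1 to 20 rows; each row is the pose to reach, as a shift and turn from the pose commanded when the call began, along the tool's axes at that moment; what a row does not reach only later rows make up. A row lasts 1/8 s, in which the tool goes at most 62.5 mm and 10.7 degrees, less where a joint would pass 70% of its speed; a pose out of reach is approached as far as the arm can. A call with a gripper value outside its range is refused whole. The fingers move at their own pace and stop on an object; "grip_force" is the grip in N (left out, the last holds). Time passes only in rows, so rows that repeat a pose let the fingers close. It gives the time, the measured TCP pose, the force, the opening and the grip force at its end, in the units of the state.
- observe(): the state, without advancing time (a new reading comes with each control period).
- read_camera(name): name is "side" or "top"; returns a dict with "img" (420x560x3 uint8, red, green, blue), "range_z" (420x560 float32, m along the optical axis (not along the pixel's ray), 0 where there is no reading), "fx", "fy", "cx", "cy" (pixels), "R" (3x3) and "t" (3): a world point X has camera coordinates R X + t. Camera axes: x right, y down, z forward; pixel columns grow to the right and rows downward; lengths in m; the calibration is good to about 2 mm. A picture is of the moment at which its call begins.
- hand_in(): hands the job in; it is judged then, once.
The state is a dict: "time": time; "qpos": joint angles; "qvel": joint speeds; "joint_efforts": joint torques, N m; "tool_pos": TCP position; "tool_rot": TCP orientation; "contact_force": force on the tool from outside, world axes, zero at the start; "torque": the same for the moment, N m; "opening": finger opening in m; "grip_force": force on a finger pad.
Only numpy, scipy, OpenCV 4.12 (cv2) and the standard library are available. Lean on these libraries where they do the work, as an engineer would, in place of code of your own. Each camera call takes 0.05 s, during which the arm holds its last target. There are 200 camera calls.

TASK

Two grey stack-nest medicine totes are on the dispensary desk: one stands in a low steel tray, the other, with a carry bar, stands beside it. Pick up the one with the bar, turn it the half turn that lets it nest, and lower it into the one in the tray until its feet are fully home at the bottom of the notches, level, and let go. Feel it in gently, never forcing it, keep it upright, and leave the other things on the desk where they are.

Things in the scene. Friction and masses are not known exactly. Their poses are not given: they have to be found in the camera images.
- tote: the loose grey plastic tote with the carry bar, empty, 0.36 to 0.63 kg. Origin: centre of its underside; x along its length, z up. Flared: underside 150 x 104 mm, rim 198 x 152 mm, 90 mm high. At the start it stands about half a turn (within 1 rad) from the way round in which it nests. Nested, it has 2 mm of play along x and 3 mm along y each way
- tote_bar (a point): centre of the tote's straight carry bar, 124 mm above its underside, midway along the tote; the bar runs along the tote's x, is 14 mm thick (along y), 16 mm tall and free over 170 mm, with 26 mm of air between the bar and the rim level
- tote_wide_end (a point): point on the tote's underside 45 mm from its origin along its +x, between its two wide feet. Block feet stick out of the long sides, out to y = +-78 mm, 30 mm tall, undersides flush with the tote's underside: a wide foot on each side over x = +27 to +63 mm, a narrow foot on each side over x = -36 to -14 mm
- tray: the fixed steel tray, 206 x 140 mm, rim 14 mm high. Origin: centre of its underside; z up. The lower tote (grey, same flared shape, no bar, empty, not measured) stands in it, lengthwise along the tray's x, centred in y, but with play: its middle lies anywhere from -20 to +20 mm along the tray's x from the tray's origin, held there by about 9 N of friction
- rim_level (a point): point on the tray's z axis, 94 mm up, level with the lower tote's flat rim. With the tote turned the wrong way, or its feet not over the notches, the feet rest on the rim here, the tote's underside at this height; both parts are stiff, so a millimetre of pushing there is some 20 N
- seat (a point): point on the tray's z axis, 44 mm up, level with the bottoms of the notches: the tote's underside is at this height when it is fully home. The notches are upright, open at the top, two in each long side of the lower tote, 2 mm longer than the foot at each end; nested, the tote's x points along the tray's x
- notch_wide_side (a point): fixed point on the tray at its seat height, 45 mm towards its +x: the end where the lower tote's wide notches are. Measured from the lower tote's middle, wherever that is, the wide notches span x = +25 to +65 mm and the narrow ones x = -38 to -12 mm
- amber_jar: small brown glass jar, 44 mm across, 75 mm tall, between the two totes; origin at the centre of its underside; to be left alone
- pill_bottle: small white bottle, 40 mm across, 70 mm tall, between the two totes; origin at the centre of its underside; to be left alone
- medicine_carton: paper carton 60 x 110 x 45 mm, beyond the totes; origin at the centre of its underside; to be left alone
- sanitizer: clear bottle 64 mm across, 170 mm tall, beyond the totes; origin at the centre of its underside; to be left alone
- glass_jar: glass jar 80 mm across, 100 mm tall, beyond the totes; origin at the centre of its underside; to be left alone
- test_kit_box: cardboard box 120 x 70 x 50 mm, to the left; origin at the centre of its underside; to be left alone
- steel_mug: steel mug 72 mm across (plus its handle), 90 mm tall, to the right; origin at the centre of its underside; to be left alone

How it is judged:
On the way, in this order (a step that is already met when the one before it is completed fails the run):
1. the tote is lifted off the desk (height (world z) of tote above 0.04 m), for 0.1 s.
2. the tote is over or in the lower tote, turned the way it nests (horizontal distance between tote and tray below 0.03 m and x of tote_wide_end in the frame of tray above 0.02 m), for 0.1 s.
At the end, for the whole second after the job is handed in: The tote with the bar is nested in the lower tote, its wide feet at the tray's +x end: its origin 38 to 48 mm above the tray's and within 30 mm of it horizontally, its x along the tray's x within 0.07 rad, level within 0.04 rad, at rest and released (all of step 2 and z of tote in the frame of tray between 0.038 and 0.048 m and angle between the x axis of tote and the x axis of tray, either way round below 0.07 rad and angle between tote's own z axis and vertical below 0.04 rad and linear speed of tote below 0.02 m/s); the robot touches nothing.
It fails at once if the tote is forced or dropped onto the lower tote or tray: more than 30 N between them (contact force between tote and tray above 30 N).
It fails at once if the tote is tipped more than 0.5 rad (angle between tote's own z axis and vertical above 0.5 rad).
It fails at once if another thing on the desk is moved more than 25 mm (distance of any of amber_jar, pill_bottle, medicine_carton, sanitizer, glass_jar, test_kit_box, steel_mug from where it was at the start of the episode above 0.025 m).
It also fails if it takes over 72 s, if anything falls off the work surface, if the arm or the gripper's body presses on something with over 40 N, if the wrist force passes 120 N, or if a joint passes its speed limit or range.

## Working session

There is one attempt and no reset: what is moved stays moved. The work goes in short steps, Python scripts to look and compute and a tool call to move; the robot and the scene stay as the last step left them, time stands still between calls to the robot, and variables do not carry over. Pictures are saved under pics/ and viewed, at most 10 in all, crops included, and the job is handed in when it is done.

Besides the shell and the picture viewer there is one more tool, called after "Emit:" as name(argument=value, ...) on one line, values as JSON. step_arm: Moves the arm, as the interface text tells. Its arguments: {"type":"object","properties":{"plan":{"type":"array","items":{"type":"array","items":{"type":"number"}}},"grip_force":{"type":"number"}},"required":["plan"]}

```bash
mkdir -p pics; ls; python3 - <<'E'
from cell import *
import cv2,numpy as np
s=observe();print({k:np.round(v,3).tolist() for k,v in s.items()})
try: print(grasp_offset)
except Exception as e: print(e)
for n in("top","side"):
    c=read_camera(n);cv2.imwrite(f"pics/{n}0.png",c["img"][:,:,::-1]);np.savez(f"{n}0.npz",**c)
    print(n,c["fx"],c["cx"],c["cy"],np.round(c["R"],3).tolist(),c["t"])
E
```

```text
pics
{'time': 0.0, 'qpos': [1.187, 0.343, 1.525, 0.0, 1.275, -0.146], 'qvel': [0.001, -0.001, 0.001, 0.003, 0.001, 0.002], 'joint_efforts': [-0.0, -43.124, -24.422, 0.072, 0.056, -0.0], 'tool_pos': [0.123, 0.51, 0.226], 'tool_rot': [-3.14, -0.0, 2.904], 'contact_force': [0.094, -0.408, 0.087], 'torque': [-0.011, 0.068, -0.01], 'grip_force': 0.0, 'opening': 0.092}
0.0188
top 531.2866415641427 273.12572620977653 211.75159573480232 [[0.01, -1.0, 0.005], [-0.98, -0.011, -0.197], [0.197, -0.002, -0.98]] [-0.01522125  0.62327594  1.62062312]
side 437.5037488325918 277.25805647625504 208.70148772507588 [[-0.936, -0.351, 0.003], [-0.247, 0.653, -0.716], [0.249, -0.671, -0.698]] [0.59144358 0.2204244  1.13746265]
```

View pics/top0.png

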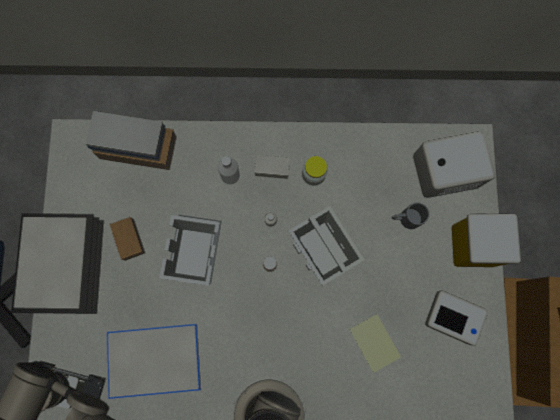

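View pics/side0.png

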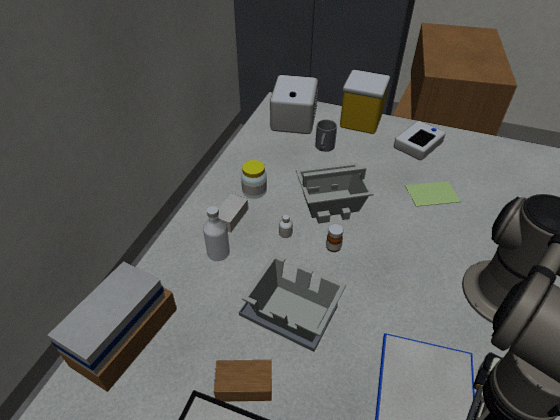

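```bash
python3 - <<'E'
import cv2,numpy as np
i=cv2.imread("pics/top0.png");j=cv2.imread("pics/side0.png")
a=cv2.resize(i[205:295,150:240],(400,400),interpolation=cv2.INTER_CUBIC);b=cv2.resize(i[200:290,280:370],(400,400),interpolation=cv2.INTER_CUBIC)
cv2.imwrite("pics/z1.png",cv2.convertScaleAbs(np.hstack([a,b]),alpha=1.4))
cv2.imwrite("pics/z2.png",cv2.convertScaleAbs(np.hstack([cv2.resize(j[250:350,235:355],(400,333)),cv2.resize(j[150:250,275:395],(400,333))]),alpha=1.5))
E
```

```text
(no output)
```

View pics/z1.png

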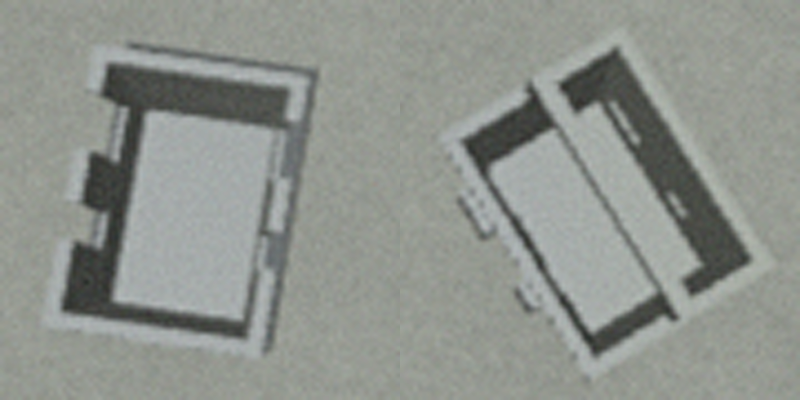

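View pics/z2.png

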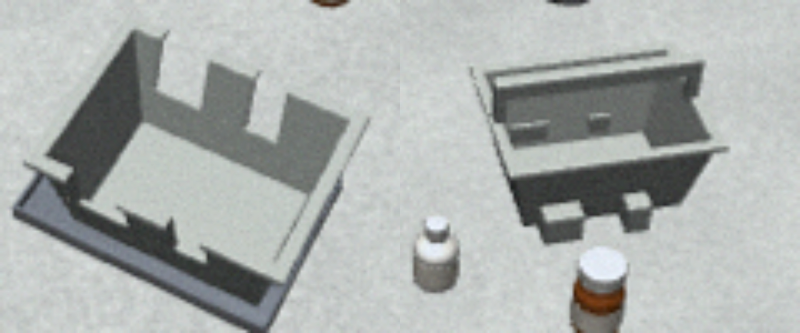

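```bash
cat > h.py <<'E'
import cv2,numpy as np
def pts(c):
    z=c["range_z"];v,u=np.mgrid[:z.shape[0],:z.shape[1]]
    P=np.stack([(u-c["cx"])/c["fx"]*z,(v-c["cy"])/c["fy"]*z,z],-1)
    W=(P-c["t"])@c["R"]; W[z<=0]=np.nan
    return W
def grid(W,lo,hi,x0,y0,L=0.13,s=0.002):
    m=(W[...,2]>lo)&(W[...,2]<hi)&(abs(W[...,0]-x0)<L)&(abs(W[...,1]-y0)<L)
    return W[m]
def proj(c,X):
    p=np.asarray(X)@c["R"].T+c["t"];return p[...,:2]/p[...,2:]*[c["fx"],c["fy"]]+[c["cx"],c["cy"]]
E
python3 - <<'E'
from h import *
for n in("top","side"):
    c=np.load(n+"0.npz");W=pts(c)
    if n=="top":
        A0=np.nanmedian(W[240:260,180:205].reshape(-1,3),0);B0=np.nanmedian(W[235:260,310:345].reshape(-1,3),0)
        print(A0,B0)
    for nm,o,lo,hi in(("lower rim",A0,.085,.105),("loose rim",B0,.082,.098),("bar",B0,.12,.142),("feet",B0,.02,.04)):
        p=grid(W,lo,hi,o[0],o[1])
        if len(p)<8: print(n,nm,len(p));continue
        r=cv2.minAreaRect((p[:,:2]*1000).astype(np.float32))
        print(n,nm,len(p),np.round(r[0]),np.round(r[1]),round(r[2],1),np.round(np.median(p[:,2]),4))
E
```

```text
[0.50764099 0.25148555 0.00814433] [ 0.51699434 -0.17823651  0.00622218]
top lower rim 733 [498. 246.] [153. 199.] 82.1 0.0931
top loose rim 822 [ 517. -173.] [198. 153.] 31.8 0.0896
top bar 332 [ 517. -173.] [189.  16.] 31.7 0.1314
top feet 304 [ 513. -163.] [160. 136.] 31.9 0.0299
side lower rim 1215 [496. 249.] [157. 199.] 82.4 0.0939
side loose rim 719 [ 515. -171.] [201. 159.] 32.4 0.0902
side bar 406 [ 515. -169.] [191.  20.] 31.9 0.1308
side feet 604 [ 511. -161.] [163. 140.] 31.9 0.03
```

```bash
python3 - <<'E'
from h import *
for n in("top","side"):
    c=np.load(n+"0.npz");W=pts(c)
    for nm,o,a,lo,hi,ymin,ymax in(("lower rim",(.498,.247),-7.8,.088,.1,.066,.08),("feet tops",(.5165,-.172),31.8,.024,.034,.06,.085),("inside nubs",(.5165,-.172),31.8,.024,.034,.04,.06)):
        t=np.radians(a);d=W[...,:2]-o
        x=d@[np.cos(t),np.sin(t)];y=d@[-np.sin(t),np.cos(t)]
        for sg in(1,-1):
            m=(W[...,2]>lo)&(W[...,2]<hi)&(sg*y>ymin)&(sg*y<ymax)&(abs(x)<.1)
            h=np.histogram(x[m],np.arange(-.1,.101,.01))[0]
            print(n,nm,sg,' '.join(map(str,h)))
    # tray rim corners: low z
    t=np.radians(-7.8);d=W[...,:2]-(.498,.247);x=d@[np.cos(t),np.sin(t)];y=d@[-np.sin(t),np.cos(t)]
    m=(W[...,2]>.008)&(W[...,2]<.018)&(abs(x)<.14)&(abs(y)<.1)&((abs(y)>.06)|(abs(x)>.08))
    if m.sum(): print("tray",n,m.sum(),np.nanmin(x[m]),np.nanmax(x[m]),np.nanmin(y[m]),np.nanmax(y[m]))
E
```

```text
top lower rim 1 8 7 9 7 10 8 2 0 2 10 8 8 6 0 0 0 6 8 8 8
top lower rim -1 10 9 14 11 12 9 3 0 4 8 9 12 5 0 0 0 6 11 9 9
top feet tops 1 0 0 0 0 0 0 5 7 5 0 0 0 3 4 6 6 2 0 0 0
top feet tops -1 0 0 0 0 0 0 0 0 0 0 0 0 0 0 0 0 0 0 0 0
top inside nubs 1 0 0 2 1 1 1 3 2 1 1 1 1 2 5 1 4 3 5 0 0
top inside nubs -1 0 0 5 4 4 2 4 5 5 4 4 4 3 6 6 8 3 6 0 0
tray top 203 -0.13393646828454178 0.13991626753158803 -0.09832929638798392 0.09695892256648808
side lower rim 1 26 25 25 25 23 25 0 0 15 25 23 23 6 0 0 0 19 23 22 12
side lower rim -1 13 11 11 13 11 10 0 0 6 12 11 12 2 0 0 0 9 12 10 7
side feet tops 1 0 0 2 0 1 1 12 20 16 3 2 1 9 21 21 22 14 4 1 0
side feet tops -1 0 0 0 0 0 0 0 0 0 0 0 0 0 0 0 0 0 0 0 0
side inside nubs 1 0 0 2 4 4 5 3 2 4 2 6 4 1 3 0 1 2 3 1 0
side inside nubs -1 0 0 12 9 6 9 9 8 10 11 7 10 7 11 9 9 7 0 0 0
tray side 306 -0.09199158771374041 0.11431223403327397 -0.06776286547304067 0.07373269908544777
```

```bash
cat >> h.py <<'E'
def delta(s,x,y,z,yawdeg=None):
    from scipy.spatial.transform import Rotation as Ro
    R=Ro.from_euler("xyz",s["tool_rot"]).as_matrix()
    d=R.T@(np.array([x,y,z])-s["tool_pos"])
    t=0
    if yawdeg is not None: t=-((np.radians(yawdeg)-s["tool_rot"][2]+np.pi)%(2*np.pi)-np.pi)
    return np.round(d,4),round(t,3)
E
python3 - <<'E'
from cell import *; from h import *
s=observe()
for t in((.43,.25,.26,190),(.516,-.172,.2,211.8),(.516,-.172,.1052,211.8)):print(delta(s,*t))
E
```

```text
(array([-0.3591, -0.1804, -0.0337]), np.float64(-0.412))
(array([-0.5421, -0.5702,  0.0268]), np.float64(-0.793))
(array([-0.5421, -0.5701,  0.1216]), np.float64(-0.793))
```

Emit:
step_arm(plan=[[-1,-0.09,-0.045,-0.03,-0.1],[-1,-0.18,-0.09,-0.034,-0.2],[-1,-0.27,-0.135,-0.034,-0.3],[-1,-0.36,-0.18,-0.034,-0.41],[-1,-0.36,-0.18,-0.034,-0.41],[-1,-0.36,-0.18,-0.034,-0.41],[-1,-0.36,-0.18,-0.034,-0.41],[-1,-0.36,-0.18,-0.034,-0.41],[-1,-0.36,-0.18,-0.034,-0.41],[-1,-0.405,-0.28,-0.02,-0.5],[-1,-0.45,-0.38,0,-0.6],[-1,-0.542,-0.57,0.02,-0.793],[-1,-0.542,-0.57,0.02,-0.793],[-1,-0.542,-0.57,0.02,-0.793],[-1,-0.542,-0.57,0.02,-0.793],[-1,-0.542,-0.57,0.02,-0.793],[-1,-0.542,-0.57,0.02,-0.793],[-1,-0.542,-0.57,0.02,-0.793],[-1,-0.542,-0.57,0.02,-0.793],[-1,-0.542,-0.57,0.02,-0.793]])

```text
time: 2.6
tool_pos: [0.5163, -0.1698, 0.2072]
tool_rot: [-3.141, 0.001, -2.584]
contact_force: [0.2, -0.2, 0.5]
opening: 0.0921
grip_force: 0.0
```

```bash
python3 - <<'E'
from cell import *; from h import *
s=observe();print(s["time"],s["tool_pos"],np.degrees(s["tool_rot"]),s["qpos"])
print(delta(s,.516,-.172,.1052,211.8))
E
```

```text
2.6 [ 0.51626377 -0.16979579  0.20717086] [-1.79982635e+02  2.89288783e-02 -1.48061059e+02] [-4.58954341e-01  3.91483386e-01  1.50511277e+00  2.84754447e-04
  1.24447303e+00 -2.58728148e+00]
(array([ 0.0014, -0.0017,  0.102 ]), np.float64(0.002))
```

Emit:
step_arm(plan=[[-1,0.001,-0.001,0.03,0],[-1,0.001,-0.001,0.06,0],[-1,0.001,-0.001,0.085,0],[-1,0.001,-0.001,0.102,0],[-1,0.001,-0.001,0.102,0],[-1,0.001,-0.001,0.102,0],[1,0.001,-0.001,0.102,0],[1,0.001,-0.001,0.102,0],[1,0.001,-0.001,0.102,0],[1,0.001,-0.001,0.102,0],[1,0.001,-0.001,0.102,0],[1,0.001,-0.001,0.102,0],[1,0.001,-0.001,0.102,0],[1,0.001,-0.001,0.102,0]], grip_force=40)

```text
time: 4.35
tool_pos: [0.5156, -0.1725, 0.1047]
tool_rot: [3.141, -0.0, -2.587]
contact_force: [-4.5, 5.9, 5.1]
opening: 0.0158
grip_force: 3.4
```

Emit:
step_arm(plan=[[1,0,0,0,0],[1,0,0,0,0],[1,0,0,0,0],[1,0,0,0,0]])

```text
time: 4.85
tool_pos: [0.5159, -0.173, 0.1043]
tool_rot: [-3.141, -0.0, -2.586]
contact_force: [-0.5, 0.6, -5.7]
opening: 0.0136
grip_force: 40.0
```

Emit:
step_arm(plan=[[1,0,0,-0.01,0],[1,0,0,-0.03,0],[1,0,0,-0.06,0],[1,0,0,-0.09,0],[1,0,0,-0.12,0],[1,0,0,-0.145,0],[1,0,0,-0.15,0],[1,0,0,-0.15,0],[1,0,0,-0.15,0],[1,0,0,-0.15,0]])

```text
time: 6.1
tool_pos: [0.5155, -0.1726, 0.2537]
tool_rot: [3.14, -0.001, -2.586]
contact_force: [-0.1, -0.3, -4.7]
opening: 0.0137
grip_force: 40.0
```

```bash
cat >> h.py <<'E'
def rect(p):
    r=cv2.minAreaRect((p[:,:2]*1000).astype(np.float32));(w,h),a=r[1],r[2]
    if h>w:a+=90
    return np.round(r[0],1),np.round(r[1],1),round((a+90)%180-90,2)
E
python3 - <<'E'
from cell import *; from h import *
s=observe();print(s["time"],s["tool_pos"],np.degrees(s["tool_rot"]),s["qpos"],s["contact_force"],s["torque"])
for n in("top","side"):
    c=read_camera(n);cv2.imwrite(f"pics/{n}1.png",c["img"][:,:,::-1])
    p=grid(pts(c),.21,.255,*s["tool_pos"][:2])
    print(n,len(p),rect(p),np.median(p[:,2]))
    q,_,_,_=np.linalg.lstsq(np.c_[p[:,:2]-s["tool_pos"][:2],np.ones(len(p))],p[:,2],rcond=None);print(q)
print(delta(s,.498,.247,.254,211.8-39.6))
E
```

```text
6.1 [ 0.51547449 -0.17260992  0.25368433] [ 1.79906139e+02 -5.42194190e-02 -1.48188380e+02] [-4.64161157e-01  3.58164716e-01  1.42429948e+00  5.33579241e-05
  1.36101960e+00 -2.59018537e+00] [-0.08453734 -0.25298256 -4.65210445] [ 0.06638358  0.06489729 -0.02965515]
top 384 (array([ 517.6, -174.5]), array([200.1, 149.6]), 33.04) 0.23772371210006404
[-0.02803213  0.01345037  0.23489064]
side 1109 (array([ 516.1, -171.9]), array([200.2, 158.5]), 31.43) 0.23743844462646907
[0.01109508 0.03247691 0.23065166]
(array([-2.063e-01,  3.658e-01,  1.000e-04]), np.float64(0.691))
```

Emit:
step_arm(plan=[[1,-0.008,0.015,0,0.03],[1,-0.024,0.043,0,0.08],[1,-0.046,0.082,0,0.15],[1,-0.07,0.124,0,0.23],[1,-0.094,0.166,0,0.31],[1,-0.118,0.208,0,0.39],[1,-0.142,0.25,0,0.47],[1,-0.165,0.292,0,0.55],[1,-0.184,0.326,0,0.62],[1,-0.197,0.35,0,0.66],[1,-0.204,0.362,0,0.685],[1,-0.206,0.366,0,0.69],[1,-0.206,0.366,0,0.69],[1,-0.206,0.366,0,0.69],[1,-0.206,0.366,0,0.69],[1,-0.206,0.366,0,0.69]])

```text
time: 8.2
tool_pos: [0.498, 0.2465, 0.2548]
tool_rot: [3.141, 0.0, 3.006]
contact_force: [0.4, -0.2, -5.7]
opening: 0.014
grip_force: 40.0
```

```bash
python3 - <<'E'
from cell import *; from h import *
s=observe();print(s["time"],s["tool_pos"],np.degrees(s["tool_rot"]),s["contact_force"],s["torque"])
for n in("top","side"):
    c=read_camera(n);cv2.imwrite(f"pics/{n}2.png",c["img"][:,:,::-1]);np.savez(n+"2.npz",**c);W=pts(c)
    for lo,hi in((.225,.25),(.085,.1)):
        p=grid(W,lo,hi,.498,.247)
        if len(p)>20: print(n,lo,len(p),rect(p),np.median(p[:,2]))
E
```

```text
8.2 [0.49803785 0.24648291 0.25478418] [1.79994457e+02 4.16569279e-03 1.72247716e+02] [ 0.37168486 -0.20966896 -5.72269189] [-0.02539295  0.02321901 -0.00598033]
top 0.225 513 (array([501. , 244.9]), array([154.3, 198.7]), -7.88) 0.23938130626008983
top 0.085 157 (array([500. , 239.5]), array([149.8, 197.2]), -11.06) 0.09359844350079509
side 0.225 1512 (array([499. , 248.1]), array([156. , 199.2]), -7.68) 0.24077099951287673
side 0.085 744 (array([496. , 249.7]), array([153.3, 199.6]), -7.57) 0.09400028656441056
```

View pics/side2.png

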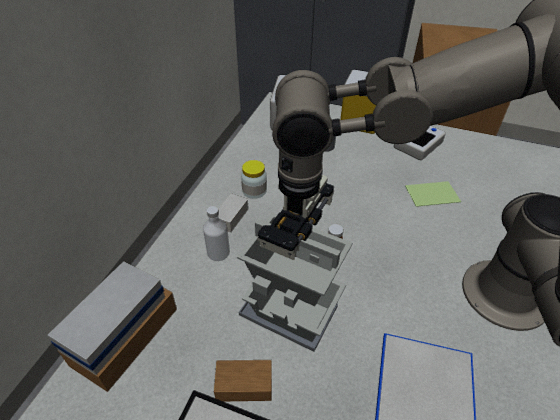

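Emit:
step_arm(plan=[[1,0.003,0.001,0.003,0],[1,0.003,0.001,0.012,0],[1,0.003,0.001,0.022,0],[1,0.003,0.001,0.032,0],[1,0.003,0.001,0.042,0],[1,0.003,0.001,0.05,0],[1,0.003,0.001,0.051,0],[1,0.003,0.001,0.051,0],[1,0.003,0.001,0.051,0],[1,0.003,0.001,0.051,0]])

```text
time: 9.55
tool_pos: [0.4952, 0.2483, 0.2041]
tool_rot: [3.141, 0.001, 3.007]
contact_force: [0.1, -0.4, -5.4]
opening: 0.0138
grip_force: 40.0
```

```bash
python3 - <<'E'
from cell import *; from h import *
s=observe();print(s["time"],s["tool_pos"],np.degrees(s["tool_rot"]),s["contact_force"],s["torque"])
c=read_camera("side");W=pts(c)
for lo,hi in((.178,.2),(.085,.096)):
    p=grid(W,lo,hi,.498,.247);print(lo,len(p),rect(p),np.median(p[:,2]))
t=np.radians(-7.7);d=W[...,:2]-(.496,.2495);x=d@[np.cos(t),np.sin(t)];y=d@[-np.sin(t),np.cos(t)]
for nm,lo,hi in(("rim",.088,.096),("feet",.102,.125)):
    m=(W[...,2]>lo)&(W[...,2]<hi)&(y>.068)&(y<.082)&(abs(x)<.1)
    xs=np.sort(x[m]);g=np.where(np.diff(xs)>.006)[0];print(nm,len(xs),[(round(1e3*a[0],1),round(1e3*a[-1],1)) for a in np.split(xs,g+1)])
i=cv2.resize(c["img"][210:350,210:370,::-1],(800,600)[0:2] if 0 else (640,560),interpolation=cv2.INTER_CUBIC);cv2.imwrite("pics/z3.png",cv2.convertScaleAbs(i,alpha=1.4))
E
```

```text
9.55 [0.49523223 0.2482958  0.20406347] [1.79979049e+02 3.36916956e-02 1.72277835e+02] [ 0.05444903 -0.35879915 -5.4176944 ] [-0.00550615  0.01559162  0.03543983]
0.178 1376 (array([496.3, 249.5]), array([154.5, 199.6]), -7.35) 0.1900791657530961
0.085 602 (array([495.6, 248.9]), array([154.8, 199.1]), -7.63) 0.09377266637300119
rim 202 [(np.float64(-99.6), np.float64(-38.6)), (np.float64(-12.7), np.float64(24.7)), (np.float64(64.8), np.float64(98.9))]
feet 151 [(np.float64(-36.0), np.float64(-15.1)), (np.float64(25.7), np.float64(63.8))]
```

View pics/z3.png

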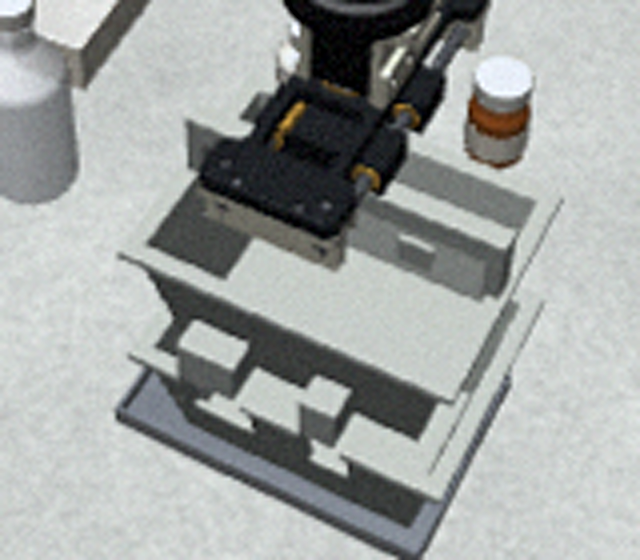

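The wide foot (crop 212,360) sits above the wide notch (225,410), the narrow foot (325,410) above the narrow one (330,455); measured edges are centred to ~1 mm. I'm lowering gently.

Emit:
step_arm(plan=[[1,0,0,0.002,0],[1,0,0,0.004,0],[1,0,0,0.005,0],[1,0,0,0.0055,0],[1,0,0,0.006,0],[1,0,0,0.0065,0],[1,0,0,0.0065,0]])

```text
time: 10.48
tool_pos: [0.4951, 0.2482, 0.1972]
tool_rot: [3.142, 0.0, 3.007]
contact_force: [-0.3, -0.3, -5.9]
opening: 0.0132
grip_force: 40.0
```

Emit:
step_arm(plan=[[1,0,0,0.0005,0],[1,0,0,0.0005,0]])

```text
time: 10.72
tool_pos: [0.4951, 0.2482, 0.1967]
tool_rot: [3.142, -0.0, 3.007]
contact_force: [-0.6, 0.6, -4.8]
opening: 0.0142
grip_force: 40.0
```

Emit:
step_arm(plan=[[1,0,0,0.0005,0],[1,0,0,0.0005,0]])

```text
time: 10.98
tool_pos: [0.4951, 0.2482, 0.1962]
tool_rot: [3.142, -0.0, 3.007]
contact_force: [-0.0, -0.4, -6.3]
opening: 0.0134
grip_force: 40.0
```

Emit:
step_arm(plan=[[1,0,0,0.0005,0],[1,0,0,0.0007,0]])

```text
time: 11.22
tool_pos: [0.4951, 0.2482, 0.1955]
tool_rot: [3.142, -0.0, 3.007]
contact_force: [-0.6, -0.2, -5.7]
opening: 0.0138
grip_force: 40.0
```

Emit:
step_arm(plan=[[1,0,0,0.0005,0],[1,0,0,0.0007,0]])

```text
time: 11.48
tool_pos: [0.4951, 0.2482, 0.1948]
tool_rot: [3.142, -0.0, 3.007]
contact_force: [-0.3, -0.6, -5.6]
opening: 0.0134
grip_force: 40.0
```

Emit:
step_arm(plan=[[1,0,0,0.0005,0],[1,0,0,0.001,0]])

```text
time: 11.72
tool_pos: [0.4951, 0.2483, 0.1938]
tool_rot: [3.142, 0.0, 3.007]
contact_force: [-0.2, 0.5, -5.3]
opening: 0.0136
grip_force: 40.0
```

Emit:
step_arm(plan=[[1,0,0,0.001,0],[1,0,0,0.002,0],[1,0,0,0.003,0],[1,0,0,0.004,0],[1,0,0,0.005,0],[1,0,0,0.006,0],[1,0,0,0.007,0],[1,0,0,0.008,0],[1,0,0,0.009,0],[1,0,0,0.01,0],[1,0,0,0.011,0],[1,0,0,0.012,0],[1,0,0,0.012,0]])

```text
time: 13.35
tool_pos: [0.4951, 0.2482, 0.1817]
tool_rot: [3.142, -0.0, 3.007]
contact_force: [0.2, 0.1, -5.8]
opening: 0.0137
grip_force: 40.0
```

Emit:
step_arm(plan=[[1,0,0,0.001,0],[1,0,0,0.002,0],[1,0,0,0.003,0],[1,0,0,0.004,0],[1,0,0,0.005,0],[1,0,0,0.006,0],[1,0,0,0.007,0],[1,0,0,0.008,0],[1,0,0,0.009,0],[1,0,0,0.01,0],[1,0,0,0.011,0],[1,0,0,0.012,0],[1,0,0,0.012,0]])

```text
time: 14.98
tool_pos: [0.4951, 0.2482, 0.1697]
tool_rot: [-3.142, -0.0, 3.007]
contact_force: [0.9, -0.1, -5.1]
opening: 0.0138
grip_force: 40.0
```

Emit:
step_arm(plan=[[1,0,0,0.001,0],[1,0,0,0.002,0],[1,0,0,0.003,0],[1,0,0,0.004,0],[1,0,0,0.005,0],[1,0,0,0.006,0],[1,0,0,0.007,0],[1,0,0,0.008,0],[1,0,0,0.009,0],[1,0,0,0.01,0],[1,0,0,0.01,0]])

```text
time: 16.35
tool_pos: [0.495, 0.2482, 0.1597]
tool_rot: [-3.142, -0.0, 3.007]
contact_force: [0.5, 0.1, -4.7]
opening: 0.014
grip_force: 40.0
```

Emit:
step_arm(plan=[[1,0,0,0.001,0],[1,0,0,0.002,0],[1,0,0,0.003,0],[1,0,0,0.004,0],[1,0,0,0.005,0],[1,0,0,0.006,0],[1,0,0,0.007,0],[1,0,0,0.007,0]])

```text
time: 17.35
tool_pos: [0.4951, 0.2482, 0.1527]
tool_rot: [3.142, -0.0, 3.007]
contact_force: [0.0, -0.6, -6.3]
opening: 0.0141
grip_force: 40.0
```

```bash
python3 - <<'E'
from cell import *; from h import *
s=observe();print(s["time"],s["tool_pos"],np.degrees(s["tool_rot"]),s["contact_force"],s["torque"])
c=read_camera("side");W=pts(c)
for lo,hi in((.133,.15),(.085,.096)):
    p=grid(W,lo,hi,.498,.247);print(lo,len(p),rect(p),np.median(p[:,2]))
E
```

```text
17.35 [0.49505417 0.24824326 0.15271524] [ 1.79999473e+02 -9.94938448e-03  1.72279207e+02] [ 0.01550476 -0.60216851 -6.3403457 ] [0.02652653 0.03322858 0.00512807]
0.133 1201 (array([496.4, 249.2]), array([155.5, 199.8]), -7.46) 0.13888676084961177
0.085 626 (array([495.8, 249.8]), array([154.2, 199.3]), -7.62) 0.09357657295042963
```

Emit:
step_arm(plan=[[1,0,0,0.001,0],[1,0,0,0.002,0],[1,0,0,0.003,0],[1,0,0,0.003,0]])

```text
time: 17.9
tool_pos: [0.495, 0.2483, 0.1497]
tool_rot: [-3.142, -0.0, 3.007]
contact_force: [-0.2, 0.7, -6.4]
opening: 0.0135
grip_force: 40.0
```

Emit:
step_arm(plan=[[1,0,0,0.0005,0],[1,0,0,0.0005,0]])

```text
time: 18.15
tool_pos: [0.4951, 0.2483, 0.1493]
tool_rot: [3.142, -0.0, 3.007]
contact_force: [-0.8, -0.8, -5.5]
opening: 0.0138
grip_force: 40.0
```

Emit:
step_arm(plan=[[1,0,0,0.0004,0],[1,0,0,0.0004,0]])

```text
time: 18.4
tool_pos: [0.4951, 0.2482, 0.1489]
tool_rot: [3.142, -0.0, 3.007]
contact_force: [-0.2, -0.2, -5.7]
opening: 0.0136
grip_force: 40.0
```

Emit:
step_arm(plan=[[1,0,0,0.0004,0],[1,0,0,0.0004,0]])

```text
time: 18.65
tool_pos: [0.4951, 0.2482, 0.1485]
tool_rot: [3.142, -0.0, 3.007]
contact_force: [-0.3, 0.8, -5.0]
opening: 0.0138
grip_force: 40.0
```

Emit:
step_arm(plan=[[1,0,0,0.0003,0],[1,0,0,0.0003,0]])

```text
time: 18.9
tool_pos: [0.4951, 0.2483, 0.1482]
tool_rot: [3.142, -0.0, 3.007]
contact_force: [0.2, -0.2, -5.6]
opening: 0.0137
grip_force: 40.0
```

Emit:
step_arm(plan=[[1,0,0,0.0003,0],[1,0,0,0.0003,0]])

```text
time: 19.15
tool_pos: [0.4952, 0.2484, 0.1482]
tool_rot: [3.141, 0.0, 3.007]
contact_force: [-0.5, 0.6, -3.0]
opening: 0.0137
grip_force: 40.0
```

Emit:
step_arm(plan=[[1,0,0,0.0003,0],[1,0,0,0.0003,0]])

```text
time: 19.4
tool_pos: [0.4952, 0.2485, 0.148]
tool_rot: [3.141, 0.001, 3.007]
contact_force: [-0.8, 1.7, -0.5]
opening: 0.0133
grip_force: 40.0
```

Emit:
step_arm(plan=[[1,0,0,0.0003,0],[1,0,0,0.0003,0]])

```text
time: 19.65
tool_pos: [0.4953, 0.2487, 0.1479]
tool_rot: [3.141, 0.001, 3.007]
contact_force: [-2.1, 2.6, 3.4]
opening: 0.0138
grip_force: 40.0
```

Emit:
step_arm(plan=[[1,0,0,-0.0004,0],[1,0,0,-0.0004,0],[0.6,0,0,-0.0004,0],[0.6,0,0,-0.0004,0],[0.2,0,0,-0.0004,0],[0.2,0,0,-0.0004,0],[0.2,0,0,-0.0004,0],[0.2,0,0,-0.0004,0],[0.2,0,0,-0.0004,0],[0.2,0,0,-0.0004,0]], grip_force=10)

```text
time: 20.9
tool_pos: [0.4951, 0.2483, 0.1478]
tool_rot: [3.141, 0.0, 3.007]
contact_force: [-0.9, 0.1, -0.0]
opening: 0.037
grip_force: 0.0
```

```bash
python3 - <<'E'
from cell import *; from h import *
s=observe();print(s["time"],s["opening"],s["grip_force"],s["contact_force"])
c=read_camera("side");W=pts(c)
for lo,hi in((.128,.14),(.085,.096)):
    p=grid(W,lo,hi,.498,.247);print(lo,len(p),rect(p),np.median(p[:,2]))
E
```

```text
20.9 0.03698143017579607 0.0 [-0.85778339  0.14591621 -0.04824259]
0.128 1220 (array([496.1, 248.7]), array([156.7, 199.2]), -7.69) 0.13408066650611386
0.085 594 (array([496. , 249.5]), array([154.3, 199.4]), -7.69) 0.09356910180599487
```

Released and seated (rim at 134 mm, so the underside is at 44 mm). I'll open a bit wider and retreat straight up.

Emit:
step_arm(plan=[[-0.2,0,0,0,0],[-0.2,0,0,0,0],[-0.2,0,0,0,0],[-0.2,0,0,-0.01,0],[-0.2,0,0,-0.03,0],[-0.2,0,0,-0.06,0],[-0.2,0,0,-0.09,0],[-0.2,0,0,-0.12,0],[-0.2,0,0,-0.15,0],[-0.2,0,0,-0.15,0],[-0.2,0,0,-0.15,0],[-0.2,0,0,-0.15,0]])

```text
time: 22.45
tool_pos: [0.4946, 0.2481, 0.2965]
tool_rot: [-3.141, -0.002, 3.007]
contact_force: [0.6, 0.3, -0.7]
opening: 0.0549
grip_force: 0.0
```

```bash
python3 - <<'E'
from cell import *; from h import *
s=observe();print(s["time"],s["tool_pos"],s["contact_force"])
c=read_camera("side");W=pts(c);cv2.imwrite("pics/side9.png",c["img"][:,:,::-1])
for lo,hi in((.128,.14),(.085,.096)):
    p=grid(W,lo,hi,.498,.247);q=np.linalg.lstsq(np.c_[p[:,:2]-[.498,.247],np.ones(len(p))],p[:,2],rcond=None)[0];print(lo,len(p),rect(p),np.median(p[:,2]),q)
E
```

```text
22.45 [0.49461256 0.24806758 0.29654732] [ 0.59008205  0.32939801 -0.72916698]
0.128 1394 (array([496. , 249.5]), array([156.4, 198.9]), -7.81) 0.1340637981815762 [-0.0015558   0.00259627  0.13376782]
0.085 653 (array([495.7, 250.1]), array([152. , 198.8]), -7.6) 0.09345718527557043 [-0.00964504  0.00836427  0.09226671]
```

View pics/side9.png

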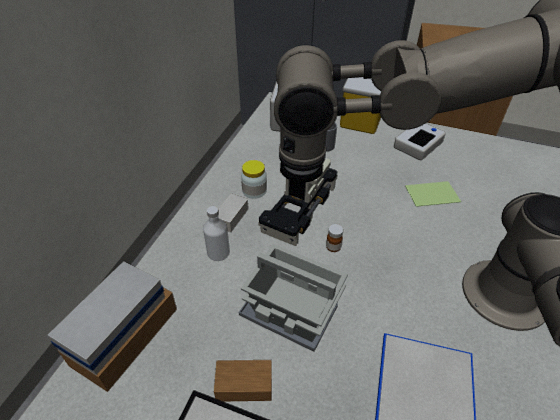

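The picture shows the tote nested level in the lower one (around 295,300), the gripper clear above it, and the other things where they were.

```bash
python3 -c "
from cell import *
print(hand_in())"
```

```text
the job is handed in; nothing more can be done
None
```

The tote with the bar is nested in the lower one: fully home at 44 mm, level, wide feet at the wide-notch end, released at about 22 s, and handed in (no verdict came back). I turned it about 40°, not the half turn you described, because both cameras showed its wide feet already pointing roughly towards the wide-notch end.

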